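# Put away the bioprinter's stacked changeover kit

### The arm

A 7-joint arm with a two-finger parallel gripper is mounted at the origin on the work surface. World frame = base frame: x ahead of the robot, y to its left, z up, the work surface at z = 0. Lengths are in m, angles in rad, forces in N, time in s.
With the tool pointing down it reaches from about 0.425 to 0.8 m from the base axis. Payload 8.3 kg.
Tool frame: the origin (TCP) lies at the very end of the fingers, on their centre line; the grasp point (between the pads) lies 19 mm behind it (robot.grip_point_offset is the distance from the TCP to the grasp point, in m); z points along the fingers, y is the line along which they close (so a half turn about z gives the same grasp; the last joint's range is limited). The gripper opens to 85 mm and grips with 20 to 120 N. Pads are 22 mm wide; open, the fingers measure 114 mm over their backs; the gripper's body (76 mm by 85 mm) begins 54 mm behind the grasp point. The pads swing forward as they close: fully open they stand 13 mm farther back than shut.
Start: joints at [1.079, 0.383, 0.016, 1.37, -0.006, 1.388, -0.046], TCP at [0.26, -0.568, 0.231] pointing down, gripper open.
Joint ranges: [-2.95, 2.95], [-0.25, 2.06], [-1.52, 1.56], [0.18, 2.33], [-1.44, 4.58], [0.02, 2.06], [-3.01, 3.01]. Speed limits (rad/s): [2.39, 2.39, 3.01, 3.01, 3.14, 3.14, 3.14].

### API

Orientations are given as a unit quaternion [x, y, z, w].
In Python, from rig import robot, camera gives the robot as it stands. Calls block until the motion is done:
- robot.movep(position, orientation): joint-space move of the TCP to a pose.
- robot.movel(position, orientation=None, rate=0.15): straight line of the TCP; orientation=None keeps the orientation; rate is the mean speed in m/s.
- robot.movej(angles): joint-space move.
- robot.gripper_to(opening, force=None): finger opening in m; force is the grip in N (None keeps the last); returns when the fingers have stopped.
- robot.hold(seconds).
- robot.inverse_kinematics(position, orientation): joint angles nearest the present ones, or None.
- robot.state(): the state.
- camera(name): name is "scene" or "side" or "wrist"; returns a dict with "color" (480x640x3 uint8, red, green, blue), "mtx" (3x3 intrinsics, pixels), "extrinsics" (4x4, takes a point from world to camera coordinates). Camera axes: x right, y down, z forward; pixel columns grow to the right and rows downward; lengths in m; the calibration is good to about 2 mm. A picture is of the moment at which its call begins. There is no depth.
A pose or a line that the arm cannot do raises robot.Unreachable and nothing moves.
- robot.close_job(): hands the job in; it is judged then, once.
The state is a dict: "time_s": time; "joints": joint angles; "qd": joint speeds; "joint_torque": joint torques, N m; "eef_pos": TCP position; "tool_rot": TCP orientation; "contact_force": force on the tool from outside, world axes, zero at the start; "torque": the same for the moment, N m; "gripper_width": finger opening in m; "gripper_force": force on a finger pad.
Only numpy, scipy, OpenCV 4.12 (cv2) and the standard library are available. Lean on these libraries where they do the work, as an engineer would, in place of code of your own. Each camera call takes 0.05 s, during which the arm holds its last target. There are 200 camera calls.

### The job

Take the stacked bioprinter kit apart and put each piece on its own place: press the brass nozzle, tip up, onto the tapered steel spigot until its skirt is fully home on the flange, and lay the square well block, the round dish holder and the oblong slide carrier flat inside the trays of their own shape, the well block in the square tray, the dish holder in the round one, the carrier in the oblong one. Leave the small amber vial standing where it is.

Things in the scene. Friction and masses are not known exactly. Their poses are not given: they have to be found in the camera images.
- carrier_center (a point): white oblong slide carrier, bottom of the stack: plate 96 mm (its x) by 60 mm (its y) by 20 mm high, 0.14 kg. The point is its centre, 10 mm above its underside; z up.
- holder_center (a point): aluminium round dish holder, second in the stack, lying loose on the carrier: disc of 56 mm diameter, 20 mm high, 0.12 kg. The point is its centre, 10 mm above its underside; z up.
- wells_center (a point): white square well block with four small dark wells, third in the stack, lying loose on the dish holder: 38 mm (its x) by 38 mm (its y) by 22 mm high, 0.06 kg. The point is its centre, 11 mm above its underside; z up.
- nozzle_center (a point): brass nozzle standing loose, tip up, on the well block; 58 mm high, 0.07 kg. Hollow skirt 26 mm high (outside 30 mm wide at the mouth, 28.4 at its top; tapered bore 20 mm wide at the mouth, 18.4 at its closed end), then a solid collar 28.4 mm wide from 26 to 41 mm above the mouth, then a tip 8 mm wide up to 58 mm. The point is on its axis 29 mm above the mouth, in the collar; z to the tip.
- spigot: fixed stand: grey base 70 x 70 x 10 mm, on it a steel flange 34 mm wide, its top 22 mm above the bench, and an upright tapered steel spigot, 20.2 mm wide at the flange, tip 45 mm above the bench. Origin: on its axis at bench level; z up. Dropped on, the nozzle stops 3 to 4 mm above the flange; a push of 10 to 20 N brings it home, where friction holds it, its point then 51 mm above the bench.
- square_tray: fixed plain aluminium square tray for the well block, 62 x 62 mm outside, 54 x 54 mm inside along its x and y, floor 4 mm thick, rim 9 mm above the bench. Origin: centre of its underside, at bench level; z up.
- round_tray: fixed plain aluminium round tray for the dish holder, 80 mm outside and 72 mm inside diameter, floor 4 mm thick, rim 9 mm above the bench. Origin: centre of its underside, at bench level; z up.
- oblong_tray: fixed plain aluminium oblong tray for the slide carrier, outside 120 mm (its x) by 84 mm (its y), inside 112 by 76 mm, floor 4 mm thick, rim 9 mm above the bench. Origin: centre of its underside, at bench level; z up.
- vial_center (a point): bystander: small amber glass vial with a black cap, 28 mm in diameter, 50 mm high, standing loose on the bench; it must stay standing where it is. The point is its centre, 25 mm above its underside.

How it is judged:
At the end, for the whole second after the job is handed in: The nozzle sits tip up on the spigot with its skirt within about 2 mm of the flange; the well block lies flat on the floor of the square tray, the dish holder of the round tray and the slide carrier of the oblong tray, each within 12 mm of the tray's centre; all are released and at rest (horizontal distance between nozzle_center and spigot below 0.004 m and z of nozzle_center in the frame of spigot between 0.048 and 0.0531 m and angle between nozzle_center's own z axis and vertical below 0.08 rad and horizontal distance between wells_center and square_tray below 0.012 m and z of wells_center in the frame of square_tray below 0.0175 m and angle between each of wells_center, holder_center, carrier_center's own z axis and vertical below 0.06 rad and horizontal distance between holder_center and round_tray below 0.012 m and z of holder_center in the frame of round_tray below 0.0165 m and horizontal distance between carrier_center and oblong_tray below 0.012 m and z of carrier_center in the frame of oblong_tray below 0.0165 m and linear speed of each of nozzle, wells, holder, carrier below 0.02 m/s); the robot touches nothing.
It fails at once if the amber vial is knocked over or pushed away (moved more than 30 mm or tilted more than 0.35 rad) (angle between vial_center's own z axis and vertical above 0.35 rad or distance of vial_center from where it was at the start of the episode above 0.03 m).
It also fails if it takes over 141 s, if anything falls off the work surface, if the arm or the gripper's body presses on something with over 40 N, if the wrist force passes 120 N, or if a joint passes its speed limit or range.

## Working session

There is one attempt and no reset: what is moved stays moved. The work goes in short steps, each a Python script; the robot and the scene stay as the last script left them, time stands still between calls to the robot, and variables do not carry over. Pictures are saved under pics/ and viewed, at most 14 in all, crops included, and the job is handed in when it is done.

```bash
mkdir -p pics; ls
python3 - <<'E'
from rig import robot, camera
import cv2, numpy as np
for n in ["scene","side","wrist"]:
    c=camera(n); cv2.imwrite(f"pics/{n}0.png",c["color"][:,:,::-1]); print(n,np.round(c["mtx"],1).tolist(),np.round(c["extrinsics"],3).tolist())
s=robot.state(); print({k:np.round(v,3).tolist() for k,v in s.items()}, robot.grip_point_offset)
E
```

```text
pics
scene [[476.0, 0.0, 322.0], [0.0, 476.0, 241.0], [0.0, 0.0, 1.0]] [[-0.592, 0.806, 0.003, 0.329], [0.482, 0.357, -0.8, -0.176], [-0.646, -0.472, -0.599, 1.198], [0.0, 0.0, 0.0, 1.0]]
side [[544.3, 0.0, 316.4], [0.0, 544.3, 229.2], [0.0, 0.0, 1.0]] [[-0.753, -0.658, 0.003, 0.395], [-0.377, 0.428, -0.821, 0.279], [0.539, -0.62, -0.571, 0.82], [0.0, 0.0, 0.0, 1.0]]
wrist [[382.1, 0.0, 321.5], [0.0, 382.1, 243.6], [0.0, 0.0, 1.0]] [[0.416, -0.91, -0.001, -0.625], [-0.867, -0.397, 0.302, -0.039], [-0.275, -0.124, -0.953, 0.38], [0.0, 0.0, 0.0, 1.0]]
{'time_s': 0.15, 'joints': [1.079, 0.384, 0.016, 1.371, -0.006, 1.388, -0.046], 'qd': [-0.0, -0.0, -0.002, -0.003, -0.001, -0.0, -0.0], 'joint_torque': [0.003, -62.816, 0.846, -37.217, 0.017, 0.011, 0.0], 'eef_pos': [0.26, -0.568, 0.23], 'tool_rot': [0.977, 0.213, -0.0, -0.001], 'contact_force': [0.201, -0.581, 0.114], 'torque': [0.047, -0.011, -0.011], 'gripper_force': 0.0, 'gripper_width': 0.086} 0.0187
```

View pics/scene0.png

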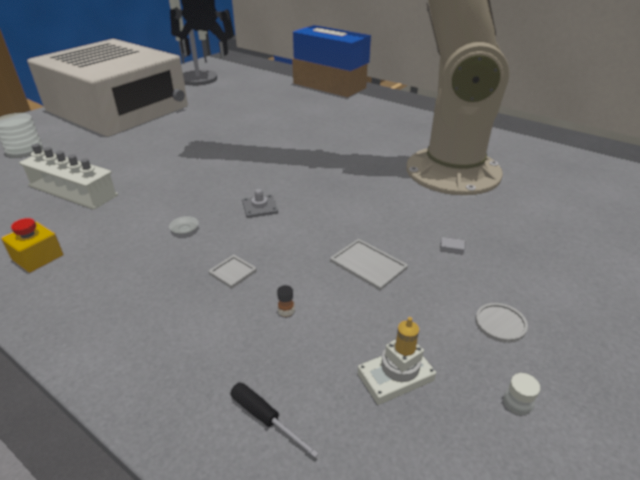

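View pics/side0.png

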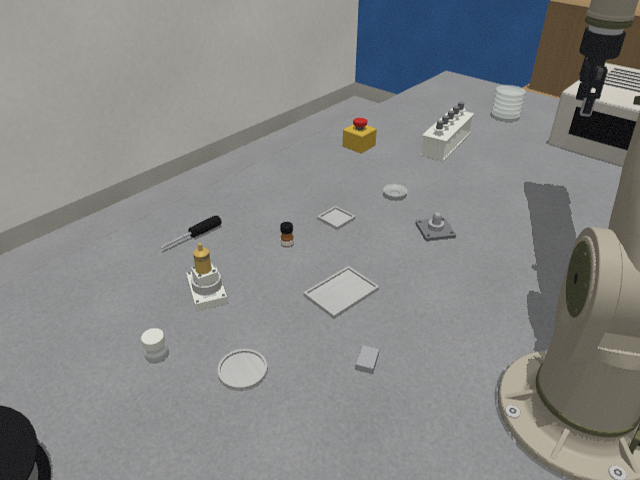

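The scene view shows the stack at (397,372) with the nozzle tip at (409,320), the spigot at (259,192), and the square, oblong and round trays at (232,271), (369,262) and (502,321). In the side view they are at (207,290), tip (200,245), (437,217), (336,217), (341,290) and (242,369).

```bash
cat > h.py <<'E'
from rig import robot, camera
import cv2, numpy as np
from scipy.spatial.transform import Rotation as R
def ray(c,p):
    E=c["extrinsics"]; d=E[:3,:3].T@np.linalg.solve(c["mtx"],[p[0],p[1],1.]); return -E[:3,:3].T@E[:3,3], d/np.linalg.norm(d)
def plane(c,p,z):
    o,d=ray(c,p); return o+d*(z-o[2])/d[2]
def tri(obs):
    A=np.zeros((3,3)); b=np.zeros(3)
    for c,p in obs:
        o,d=ray(c,p); M=np.eye(3)-np.outer(d,d); A+=M; b+=M@o
    X=np.linalg.solve(A,b); return X
def proj(c,X):
    q=c["mtx"]@(c["extrinsics"][:3,:3]@X+c["extrinsics"][:3,3]); return q[:2]/q[2]
def down(yaw):  # tool pointing down, tool y axis at angle yaw+90deg... tool x at yaw
    return (R.from_euler('z',yaw)*R.from_euler('x',np.pi)).as_quat()
def save(c,n): cv2.imwrite(f"pics/{n}.png",c["color"][:,:,::-1])
E
python3 - <<'E'
from h import *
s,d=camera("scene"),camera("side")
for n,a,b in [("spigot tip",(259,190),(437,214)),("sq",(232,271),(336,217)),("obl",(369,262.5),(341,290.5)),("rnd",(502,321.5),(242.5,369)),("noztip",(409,320),(200.5,245)),("vialcap",(285,291),(287,226)),("pucks",(524,385),(152,337)),("greybox",(452,245),(368,358))]:
    print(n,np.round(tri([(s,a),(d,b)]),4))
w=camera("wrist"); st=robot.state()
T=R.from_quat(st["tool_rot"]).as_matrix(); o,_=ray(w,(320,240)); print("cam in tool",T.T@(o-st["eef_pos"]),T.T@w["extrinsics"][:3,:3].T)
for p in [(.60,.2),(.45,-.3)]:
  for z in (.3,.35,.4): print(p,z,robot.inverse_kinematics([*p,z],down(0)))
E
```

```text
spigot tip [ 0.4144 -0.2732  0.0462]
sq [ 0.6104 -0.1662  0.0052]
obl [0.4407 0.0252 0.0066]
rnd [0.4402 0.2794 0.0061]
noztip [0.6294 0.1958 0.1168]
vialcap [ 0.6271 -0.0227  0.0465]
pucks [0.5759 0.3496 0.0422]
greybox [0.2998 0.1291 0.0093]
cam in tool [ 0.07742421  0.00023469 -0.14249777] [[-2.18321420e-04 -9.53310813e-01 -3.01990805e-01]
 [ 9.99999967e-01 -2.48756437e-04  6.23223902e-05]
 [-1.34534765e-04 -3.01990781e-01  9.53310836e-01]]
(0.6, 0.2) 0.3 [ 0.18613649  0.51847374 -0.89634082  1.18844287  0.39771901  1.60776109
 -2.19590093]
(0.6, 0.2) 0.35 [ 0.16298809  0.51877202 -0.91294317  1.0759215   0.4077777   1.7169709
 -2.18865152]
(0.6, 0.2) 0.4 [ 0.12341406  0.53166882 -0.92802204  0.94243673  0.43383092  1.83468191
 -2.18262379]
(0.45, -0.3) 0.3 [ 0.61903636  0.1814038  -0.10591555  1.4779434   0.01914706  1.483256
 -1.05762444]
(0.45, -0.3) 0.35 [ 0.61756459  0.17752581 -0.10577366  1.37396475  0.01864918  1.59107018
 -1.056977  ]
(0.45, -0.3) 0.4 [ 0.61487336  0.18588261 -0.10579146  1.25534668  0.01968408  1.70135398
 -1.0573423 ]
```

```bash
cat >> h.py <<'E'
def go(pos,yaw,via=None):
    """joint move near the elbow-neutral branch, then exact pose; yaw wrapped into q7 range"""
    az=np.arctan2(pos[1],pos[0]); q7=(yaw-az-np.pi/2+np.pi)%(2*np.pi)-np.pi
    q=np.array(robot.state()["joints"]); n=np.array([-az,.38,0,1.37,0,1.388,q7])
    if max(abs(q[[0,2,6]]-n[[0,2,6]]))>.5: robot.movej(n.tolist())
    robot.movep(list(pos),down(yaw))
E
python3 - <<'E'
from h import *
t=robot.state()["time_s"]
for i,(p,y) in enumerate([((.50,-.2,.30),0),((.54,-.2,.30),np.pi),((.54,.17,.32),np.pi),((.50,.17,.32),0)]):
    go(p,y); robot.hold(.2); c=camera("wrist"); save(c,f"w{i}")
    np.savez(f"w{i}.npz",**c); s=robot.state(); print(s["time_s"],np.round(s["joints"],2),np.round(s["eef_pos"],3))
E
python3 -c "
import cv2,numpy as np
a=[cv2.imread(f'pics/w{i}.png') for i in range(4)]
cv2.imwrite('pics/m.png',cv2.resize(np.vstack([np.hstack(a[:2]),np.hstack(a[2:])]),(800,600),interpolation=cv2.INTER_AREA))"
```

```text
2.675 [ 0.34  0.18 -0.02  1.49  0.    1.48 -1.25] [ 0.5   -0.201  0.299]
6.0417 [ 0.31  0.26 -0.01  1.39  0.    1.5   1.87] [ 0.54  -0.201  0.299]
8.1917 [-0.35  0.23 -0.01  1.37  0.    1.54  1.21] [0.54  0.169 0.319]
11.6583 [-0.37  0.15 -0.02  1.47  0.    1.52 -1.96] [0.5   0.17  0.319]
```

View pics/m.png

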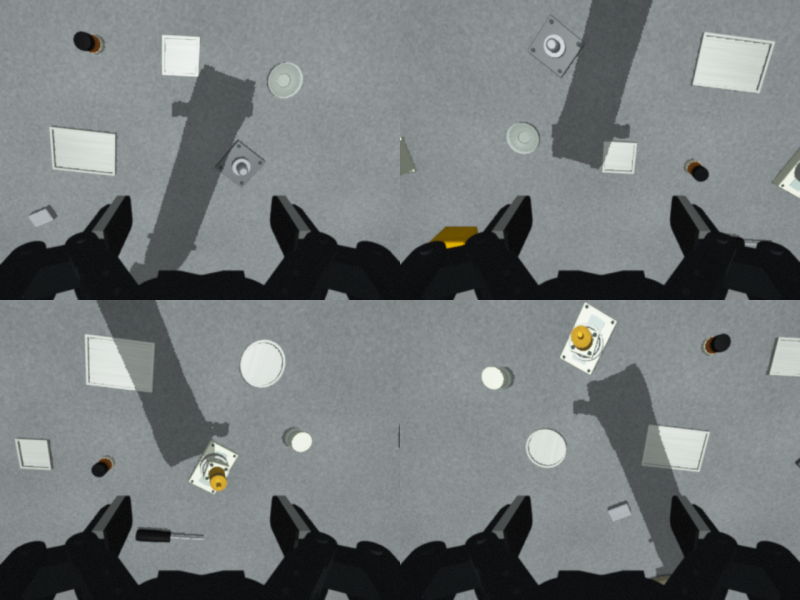

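The mosaic (0.625 of full scale) shows, in the top-left view, the square tray at (181,55), the oblong at (83,150) and the spigot at (241,166). Bottom-left shows the stack at (215,470) with the nozzle at (218,483), and the round tray at (263,363). The trays come out as bright blobs.

```bash
cat >> h.py <<'E'
def blob(c,seed,thr=175,orange=False,rad=70):
    """contour nearest seed of the bright (or orange) mask"""
    im=c["color"]; hsv=cv2.cvtColor(im,cv2.COLOR_RGB2HSV)
    m=((hsv[...,0]<25)&(hsv[...,1]>130)&(hsv[...,2]>90)) if orange else ((hsv[...,1]<60)&(hsv[...,2]>thr))
    m=cv2.morphologyEx(m.astype(np.uint8),cv2.MORPH_CLOSE,np.ones((5,5)))
    cs,_=cv2.findContours(m,cv2.RETR_EXTERNAL,cv2.CHAIN_APPROX_NONE)
    cs=[k for k in cs if cv2.contourArea(k)>60]
    return max(cs,key=lambda k:cv2.pointPolygonTest(k,tuple(map(float,seed)),True))
def onplane(c,cnt,z): return np.array([plane(c,p,z)[:2] for p in cnt.reshape(-1,2).astype(float)],np.float32)
def rect(c,cnt,z):
    (x,y),(w,h),a=cv2.minAreaRect(onplane(c,cnt,z)*1000)
    if w<h: w,h,a=h,w,a+90
    return np.round([x,y,w,h,(a+90)%180-90],1)
E
python3 - <<'E'
from h import *
W=[dict(np.load(f"w{i}.npz")) for i in range(4)]
k=1/.625
S={"sq":[(0,181,55),(1,219,157),(2,33,154)],"obl":[(0,83,150),(1,334,63),(2,105,60),(3,280,145)],"rnd":[(2,263,63),(3,146,147)],"car":[(2,203,178),(3,192,20)]}
for n,l in S.items():
    z=.02 if n=="car" else .009; obs=[]
    for i,u,v in l:
        b=blob(W[i],(u*k,v*k)); r=rect(W[i],b,z); print(n,i,r)
        (cx,cy),_,_=cv2.minAreaRect(b); obs.append((W[i],(cx,cy)))
    print("   tri",np.round(tri(obs)*1000,1))
obs=[]
for i,u,v in [(2,218,183),(3,181,37)]:
    b=blob(W[i],(u*k,v*k),orange=True); print("noz",i,cv2.boundingRect(b),cv2.contourArea(b))
from numpy import hstack
def crop(i,u,v,r=50): 
    u,v=int(u*k),int(v*k); p=cv2.copyMakeBorder(W[i]["color"],r,r,r,r,cv2.BORDER_CONSTANT)[v:v+2*r,u:u+2*r]; return cv2.resize(p,(400,400)) if 0 else cv2.resize(p,(300,300),interpolation=cv2.INTER_CUBIC)
im=np.vstack([hstack([crop(2,215,172),crop(3,188,38)]),hstack([crop(0,241,166),crop(1,154,45)])])
cv2.imwrite("pics/crops.png",im[:,:,::-1])
E
```

```text
sq 0 [ 609.6 -166.9   63.5   62.8   -2.9]
sq 1 [ 609.9 -166.1   62.7   62.3   -3.8]
sq 2 [ 609.9 -167.    61.9   61.6   86.9]
   tri [ 609.5 -166.6   10.1]
obl 0 [440.7  23.6 120.1  84.5  83.3]
obl 1 [440.9  23.3 120.3  84.6  83.3]
obl 2 [439.2   7.1  88.6  84.9  83.1]
obl 3 [439.4  13.  100.3  84.5  83.2]
   tri [443.1  14.9  26.5]
rnd 2 [441.1 278.2  80.   79.2  47.6]
rnd 3 [440.9 278.4  79.3  78.7  89.9]
   tri [439.7 280.    1.6]
car 2 [636.7 192.5  96.3  62.7 -28.5]
car 3 [636.3 191.7  96.3  59.9 -28.4]
   tri [640.3 192.8   7.8]
noz 2 (335, 268, 28, 37) 761.0
noz 3 (274, 42, 33, 39) 943.0
```

View pics/crops.png

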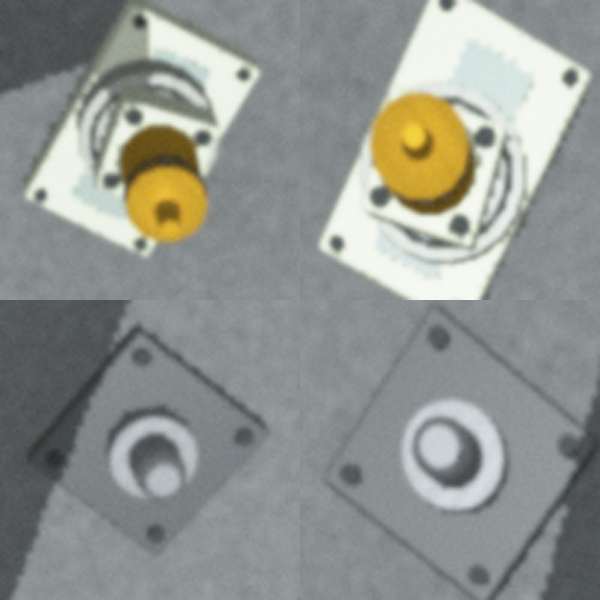

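Run:
```python
from h import *
W=[dict(np.load(f"w{i}.npz")) for i in range(4)]
n=tri([(W[2],(349.7,292.7)),(W[3],(290.7,58.3))]); print("collar top",n)
print("spigot tip",tri([(W[0],(389,274.3)),(W[1],(242.3,69.7))]),"flange",tri([(W[0],(386,267.3)),(W[1],(247,73.7))]))
ims=[]
for i,y in enumerate([0,np.pi]):
    go((n[0],n[1],.17),y); robot.hold(.3); c=camera("wrist"); np.savez(f"n{i}.npz",**c); ims.append(c["color"])
    print(robot.state()["time_s"],proj(c,n))
cv2.imwrite("pics/n.png",cv2.resize(np.hstack(ims),(800,300),interpolation=cv2.INTER_AREA)[:,:,::-1])
```

```text
collar top [0.62978146 0.1963154  0.10107332]
spigot tip [ 0.41347248 -0.27690717  0.04087116] flange [ 0.41494385 -0.27608558  0.02285842]
12.825 [321.60839414 260.19051512]
16.2833 [323.12362412 257.28842882]
```

View pics/n.png

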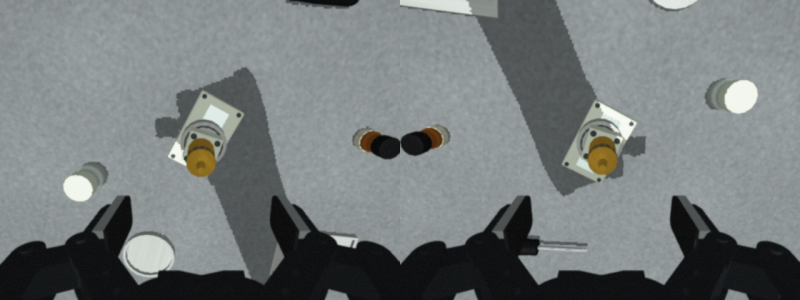

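Both close views put the nozzle collar at full-scale (321,258), at the predicted spot. I'll refine with the blob edges and then grasp.

Run:
```python
from h import *
P=[]
for i in (0,1):
    c=dict(np.load(f"n{i}.npz")); b=blob(c,(322,258),orange=True); x,y,w,h=cv2.boundingRect(b)
    g=plane(c,(x+w/2-.5,y+h-.5),.103)[:2]; P.append(g+np.array([-1,0])*(.0142 if i==0 else -.0142)); print(x,y,w,h,g)
    # disc width check
    a=plane(c,(x-.5,y+h-.5-w/2),.103); d=plane(c,(x+w-.5,y+h-.5-w/2),.103); print("dia",np.linalg.norm(a-d),P[-1])
```

```text
299 222 46 60 [0.61691276 0.19637935]
dia 0.027032855433699904 [0.60271276 0.19637935]
301 219 47 60 [0.64254916 0.19682884]
dia 0.02752691733114644 [0.65674916 0.19682884]
```

Run:
```python
from h import *
n=np.array([.6297,.1966])
robot.gripper_to(.06); robot.movep([*n,.125],down(np.pi)); robot.movel([*n,.079],rate=.08)
robot.gripper_to(0.0,force=70); s=robot.state(); print(s["gripper_width"],s["gripper_force"],s["time_s"])
robot.movel([*n,.16]); s=robot.state(); print(s["gripper_width"],s["contact_force"])
c=camera("wrist"); h=c["color"]
sp=np.array([.4145,-.2765]); ims=[h]
for i,(y,dx) in enumerate([(np.pi,.077),(0,-.077)]):
    go((sp[0]+dx,sp[1],.13),y); robot.hold(.3); c=camera("wrist"); np.savez(f"s{i}.npz",**c); ims.append(c["color"]); u=proj(c,np.array([*sp,.045])); print(u,robot.state()["time_s"])
    u=u.astype(int); ims.append(c["color"][max(0,u[1]-80):u[1]+80,u[0]-106:u[0]+107])
cv2.imwrite("pics/s.png",np.vstack([np.hstack([cv2.resize(q,(400,300)) for q in ims[1:3]]),np.hstack([cv2.resize(q,(400,300)) for q in [ims[0],ims[4]]])])[:,:,::-1])
```

```text
0.026402043914108483 69.45208948105574 18.0833
0.026754482795790544 [-0.60145989  1.48194184 -1.0184796 ]
[323.43723419 120.71057456] 21.7083
[319.94825576 124.85279676] 25.3917
```

View pics/s.png

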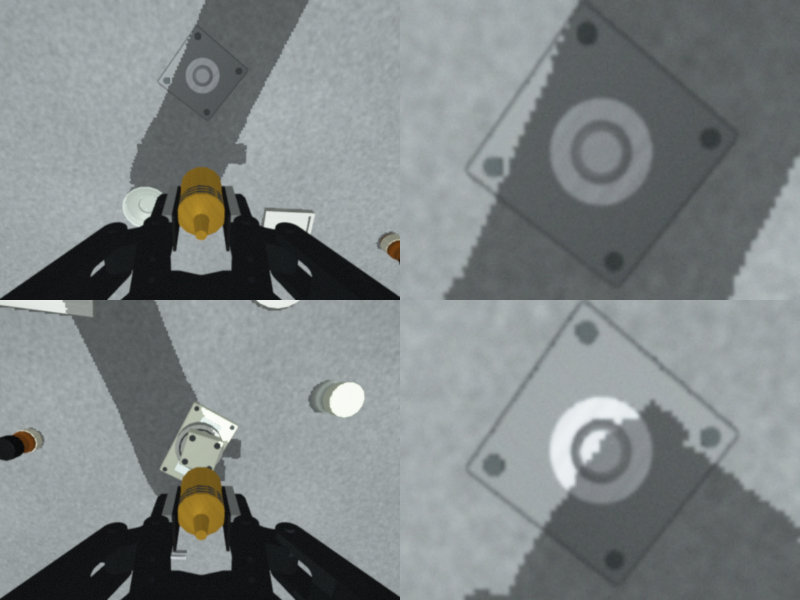

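The spigot rings appear concentric, at about full-scale (324,121) in view 0 and (319.8,124) in view 1. The nozzle is upright in the grip.

Run:
```python
from h import *
for i,u in ((0,(324,121)),(1,(320,124))):
    c=dict(np.load(f"s{i}.npz")); g=cv2.cvtColor(c["color"],cv2.COLOR_RGB2GRAY)
    x0,y0=u[0]-40,u[1]-40; k=6; p=cv2.resize(g[y0:y0+80,x0:x0+80],None,fx=k,fy=k,interpolation=cv2.INTER_CUBIC)
    H=cv2.HoughCircles(p,cv2.HOUGH_GRADIENT,1,5,param1=60,param2=12,minRadius=60,maxRadius=175)
    for x,y,r in H[0][:6]:
        v=((x+.5)/k-.5+x0,(y+.5)/k-.5+y0)
        print(i,np.round(v,2),round(r/k,2),"z22",np.round(plane(c,v,.022)*1e3,2)[:2],"z45",np.round(plane(c,v,.045)*1e3,2)[:2])
print(robot.state()["eef_pos"],robot.state()["contact_force"])
```

```text
Traceback (most recent call last):
TypeError: 'NoneType' object is not subscriptable
```

Run:
```python
from h import *
for i,u in ((0,(324,121)),(1,(320,124))):
    c=dict(np.load(f"s{i}.npz")); g=cv2.cvtColor(c["color"],cv2.COLOR_RGB2GRAY)
    x0,y0=u[0]-40,u[1]-40; k=3; p=cv2.GaussianBlur(cv2.resize(g[y0:y0+80,x0:x0+80],None,fx=k,fy=k,interpolation=cv2.INTER_CUBIC),(0,0),2)
    for lo,hi in ((24,33),(35,55),(65,90)):
        H=cv2.HoughCircles(cv2.createCLAHE(4).apply(p),cv2.HOUGH_GRADIENT,1,200,param1=40,param2=6,minRadius=lo,maxRadius=hi)
        if H is None: continue
        x,y,r=H[0][0]; v=((x+.5)/k-.5+x0,(y+.5)/k-.5+y0)
        print(i,np.round(v,2),round(r/k,2),"z22",np.round(plane(c,v,.022)*1e3,2)[:2],"z45",np.round(plane(c,v,.045)*1e3,2)[:2])
```

```text
0 [322.83 120.83] 10.8 z22 [ 414.51 -276.8 ] z45 [ 414.57 -276.84]
0 [324.5  121.17] 16.67 z22 [ 414.71 -275.76] z45 [ 414.75 -275.89]
0 [324.5 120.5] 27.23 z22 [ 414.31 -275.76] z45 [ 414.39 -275.9 ]
1 [320.17 124.83] 10.8 z22 [ 414.4  -276.56] z45 [ 414.51 -276.62]
1 [322.83 123.83] 18.13 z22 [ 415.   -278.24] z45 [ 415.05 -278.14]
1 [318.5  123.17] 27.97 z22 [ 415.4  -275.52] z45 [ 415.42 -275.68]
```

Run:
```python
from h import *
x,y=.4147,-.2762
robot.movep([x,y,.085],down(0)); robot.hold(.2); f0=np.array(robot.state()["contact_force"])
z=.067; robot.movel([x,y,z],rate=.08)
while z>.036:
    z-=.0025 if z>.048 else .001
    robot.movel([x,y,z],rate=.03); s=robot.state(); f=np.array(s["contact_force"])-f0
    print(round(z,4),np.round(s["eef_pos"],4),np.round(f,1),np.round(s["torque"],2),round(s["gripper_width"],4))
    if abs(f[2])>28 or np.hypot(*f[:2])>12: break
print(s["time_s"])
```

```text
0.0645 [ 0.4148 -0.2763  0.0647] [0.4 0.8 0.2] [0.   0.04 0.03] 0.0268
0.062 [ 0.4146 -0.2762  0.0619] [ 0.4 -0.6  0.9] [-0.03 -0.04 -0.01] 0.0265
0.0595 [ 0.4146 -0.2761  0.0593] [-0.2 -1.3  0.2] [-0.06  0.01  0.02] 0.0267
0.057 [ 0.4143 -0.2761  0.0567] [ 0.2 -1.  -0.4] [-0.04  0.27 -0.  ] 0.0268
0.0545 [ 0.4142 -0.2762  0.0541] [-1.6 -0.9  0.1] [-0.02  0.43  0.02] 0.0268
0.052 [ 0.4141 -0.2762  0.0516] [-3.3 -0.7 -0.2] [-0.19  0.78  0.03] 0.0267
0.0495 [ 0.4141 -0.2762  0.0492] [-4.6 -1.  -0.6] [-0.19  1.08 -0.04] 0.0266
0.047 [ 0.4141 -0.2761  0.0467] [-5.  -0.6  0.8] [-0.02  1.27 -0.02] 0.0268
0.046 [ 0.4141 -0.2761  0.0459] [-6.5  0.2  4.2] [-0.02  1.46  0.  ] 0.0265
0.045 [ 0.4141 -0.2761  0.045 ] [-6.8  0.3  3.8] [0.14 1.55 0.01] 0.0268
0.044 [ 0.414  -0.2761  0.044 ] [-6.4 -0.2  3.2] [0.16 1.58 0.  ] 0.0266
0.043 [ 0.414  -0.2761  0.043 ] [-5.9 -0.2  5.2] [0.21 1.67 0.01] 0.0268
0.042 [ 0.414  -0.2761  0.0421] [-7.4  0.3  5.9] [0.19 1.75 0.02] 0.0267
0.041 [ 0.414  -0.2761  0.0413] [-8.2  0.8  7.7] [0.34 1.92 0.04] 0.0264
0.04 [ 0.414  -0.2761  0.0405] [-8.4  2.2 10.7] [ 0.48  2.17 -0.02] 0.0266
0.039 [ 0.414  -0.2761  0.0399] [-10.9   2.7  15.7] [0.78 2.55 0.03] 0.0266
0.038 [ 0.414  -0.2761  0.0399] [-15.5   5.5  27.5] [ 1.33  3.48 -0.07] 0.0265
30.6667
```

Run:
```python
from h import *
robot.movel([.4135,-.2762,.0395],rate=.03); robot.gripper_to(.05); x,y=.4138,-.2762
robot.movel([x,y,.12],rate=.15); robot.gripper_to(0,force=20); robot.hold(.2); f0=np.array(robot.state()["contact_force"])
z=.088; robot.movel([x,y,z],rate=.08)
while z>.072:
    z-=.001; robot.movel([x,y,z],rate=.03); s=robot.state(); f=np.array(s["contact_force"])-f0
    if f[2]>2: print(round(z,4),np.round(s["eef_pos"],4),np.round(f,1))
    if f[2]>24: break
c=camera("wrist"); save(c,"p1"); d=camera("side"); save(d,"p2")
robot.movel([x,y,.13]); robot.gripper_to(.085); print(robot.state()["time_s"])
u=proj(d,np.array([x,y,.05])).astype(int); c=camera("side")["color"]
cv2.imwrite("pics/press.png",cv2.resize(np.hstack([i["color"] if isinstance(i,dict) else i for i in (d["color"][u[1]-45:u[1]+45,u[0]-45:u[0]+45],c[u[1]-45:u[1]+45,u[0]-45:u[0]+45])]),(800,400),interpolation=cv2.INTER_CUBIC)[:,:,::-1])
```

```text
0.08 [ 0.4141 -0.2764  0.0804] [-0.7 -1.8  5.2]
0.079 [ 0.4146 -0.2767  0.0802] [-2.6  0.2  9.5]
0.078 [ 0.4148 -0.2768  0.08  ] [-3.8  2.  18. ]
0.077 [ 0.4151 -0.277   0.0798] [-6.7  3.2 24.9]
37.3667
```

View pics/press.png

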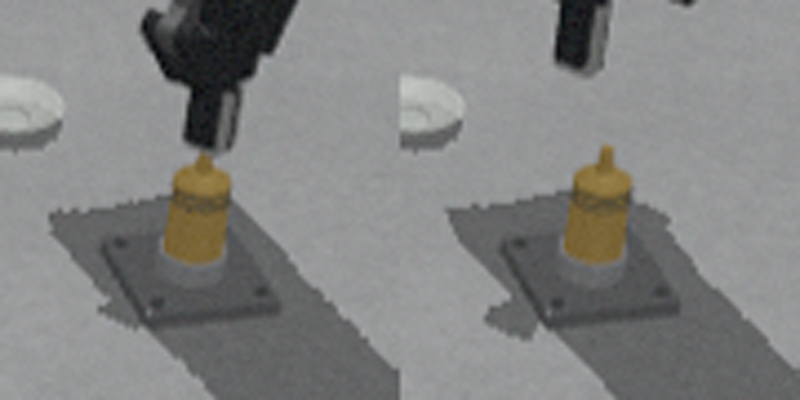

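The nozzle is seated: the tip top measured 80 mm under a 25 N press and the skirt rests on the flange. Next is the well block.

Run:
```python
from h import *
go((.63-.05,.196,.14),0); robot.hold(.3); c=camera("wrist"); np.savez("b0.npz",**c)
u=proj(c,np.array([.633,.195,.06])).astype(int); print(u,robot.state()["time_s"])
a,b=max(0,u[1]-90),u[0]-120; print("origin",b,a)
cv2.imwrite("pics/b0.png",cv2.resize(c["color"][a:a+180,b:b+240],(800,600),interpolation=cv2.INTER_CUBIC)[:,:,::-1])
```

```text
[322 169] 40.05
origin 202 79
```

View pics/b0.png

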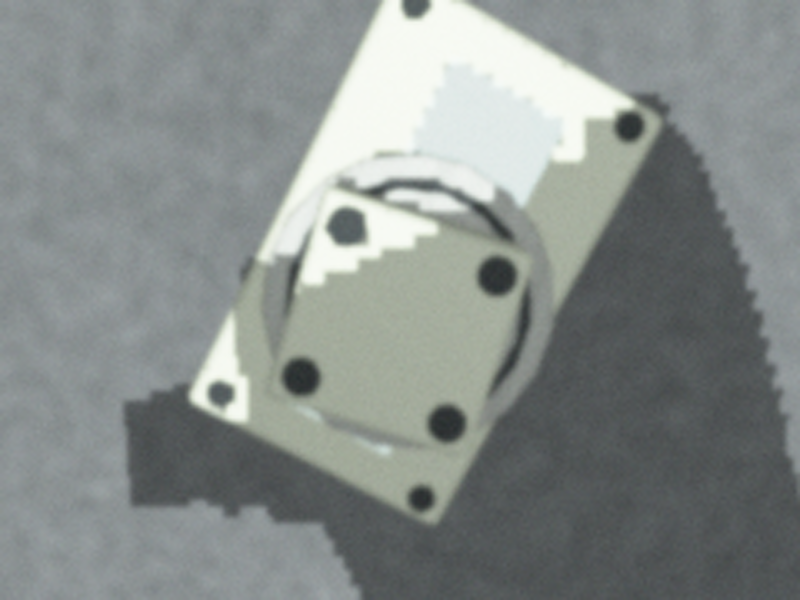

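The wells are at crop (347,226), (497,275), (301,377) and (447,423), so the block centre is at (398,325). The holder circle centre is near (407,297) and the carrier lies below it. A second view at pre-grasp will check the height.

```bash
cat >> h.py <<'E'
def fit_yaw(y,ref,sym):
    """yaw equivalent to y (mod sym) nearest ref"""
    return y+sym*np.round((ref-y)/sym)
E
python3 - <<'E'
from h import *
c=dict(np.load("b0.npz")); k=240/800
f=lambda u,v:((u+.5)*k-.5+202,(v+.5)*k-.5+79)
H=[f(*p) for p in [(347,226),(497,275),(301,377),(447,423)]]
P=np.array([plane(c,p,.062) for p in H]); ctr=P.mean(0); d=P[1]-P[0]; yaw=np.arctan2(d[1],d[0])
hold=plane(c,f(407,297),.04); print("block",ctr,np.degrees(yaw),"pitch",np.linalg.norm(d),np.linalg.norm(P[2]-P[0]),"holder",hold[:2])
az=np.arctan2(ctr[1],ctr[0]); gy=fit_yaw(yaw,0.0,np.pi/2); print("grip yaw",np.degrees(gy))
robot.movep([ctr[0],ctr[1],.115],down(gy)); robot.hold(.2); c2=camera("wrist")
g=cv2.cvtColor(c2["color"],cv2.COLOR_RGB2GRAY); n,l,st,ce=cv2.connectedComponentsWithStats((g<85).astype(np.uint8))
ce=ce[(st[:,4]>20)&(st[:,4]<500)]; X=[]
for h,p in zip(H,P):
    e=proj(c2,p); j=np.argmin(np.linalg.norm(ce-e,axis=1)); X.append(tri([(c,h),(c2,ce[j])])); print(np.round(e,1),np.round(ce[j],1),np.round(X[-1]*1e3,1))
print("mean",np.mean(X,0),robot.state()["time_s"])
E
```

```text
block [0.62927263 0.19563198 0.062     ] -107.73286352099255 pitch 0.026905815830717283 0.027091780928985655 holder [0.63197735 0.19395391]
grip yaw -17.732863520992556
[297.6 246. ] [297.1 246.2] [646.3 204.3  62.5]
[347.3 246.1] [347.2 246.5] [638.1 178.7  62.7]
[298.  291.9] [297.9 291.9] [620.6 212.7  62.2]
[346.1 292. ] [345.9 292.3] [612.4 187.   62.8]
mean [0.62936993 0.19569047 0.06255623] 40.6583
```

Run:
```python
from h import *
x,y=.6293,.1957; gy=np.radians(-17.7)
robot.gripper_to(.06); robot.movel([x,y,.047],rate=.08); robot.gripper_to(0,force=40); s=robot.state(); print(s["gripper_width"],s["gripper_force"])
robot.movel([x,y,.12]); print(robot.state()["gripper_width"])
ty=fit_yaw(np.radians(-3.4),gy,np.pi/2); tx,tyy=.6098,-.1667
go((tx,tyy,.09),ty)
c=camera("wrist"); save(c,"h1"); s=robot.state(); print(s["gripper_width"],s["eef_pos"],s["time_s"])
robot.movel([tx,tyy,.04]); f0=np.array(robot.state()["contact_force"]); z=.018; robot.movel([tx,tyy,z],rate=.08)
while z>.009:
    z-=.001; robot.movel([tx,tyy,z],rate=.03); f=np.array(robot.state()["contact_force"])-f0; print(round(z,3),np.round(f,1))
    if f[2]>4: break
robot.gripper_to(.055); robot.movel([tx,tyy,.12]); robot.gripper_to(.085); 
# look back at the stack
go((.58,.194,.13),np.pi*0); robot.hold(.3); c=camera("wrist"); np.savez("d0.npz",**c); u=proj(c,np.array([.635,.193,.03])).astype(int); print(u,robot.state()["time_s"])
a,b=max(0,u[1]-90),u[0]-120; print("origin",b,a)
d=camera("scene"); v=proj(d,np.array([tx,tyy,.02])).astype(int)
e=cv2.resize(c["color"][a:a+180,b:b+240],(480,360),interpolation=cv2.INTER_CUBIC); e2=cv2.resize(d["color"][v[1]-40:v[1]+40,v[0]-30:v[0]+30],(270,360),interpolation=cv2.INTER_CUBIC)
cv2.imwrite("pics/d0.png",np.hstack([e,e2])[:,:,::-1])
```

```text
0.03716028400375753 41.68786346912384
0.03708599594655236
0.037195826112949325 [ 0.6113602  -0.1672248   0.09236603] 45.1917
0.017 [-0.3  0.2  0.4]
0.016 [ 0.1 -0.2  0.1]
0.015 [-0.6  0.2  0.1]
0.014 [-0.4 -0.2  0.1]
0.013 [-1.2 -0.3 -0.2]
0.012 [0.2 0.6 0.3]
0.011 [-3.8  1.9  7.6]
[322 162] 51.6417
origin 202 72
```

View pics/d0.png

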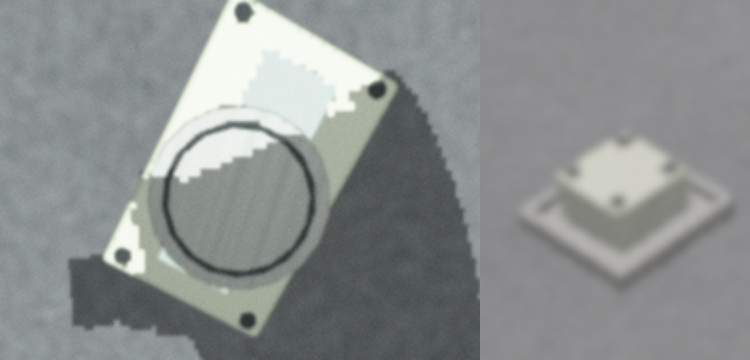

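The well block sits flat in the square tray. The holder's dark ring is centred at crop (239,199), and the carrier holes are at (243,12), (376,90), (122,256) and (247,320).

```bash
cat >> h.py <<'E'
def holes(c,pts,thr=85):
    """dark blob centres nearest the projected points"""
    g=cv2.cvtColor(c["color"],cv2.COLOR_RGB2GRAY); n,l,st,ce=cv2.connectedComponentsWithStats((g<thr).astype(np.uint8))
    ce=ce[(st[:,4]>12)&(st[:,4]<500)]; return [ce[np.argmin(np.linalg.norm(ce-proj(c,p),axis=1))] for p in pts]
def ring(c,X,thr=70):
    g=cv2.cvtColor(c["color"],cv2.COLOR_RGB2GRAY); n,l,st,ce=cv2.connectedComponentsWithStats((g<thr).astype(np.uint8)); e=proj(c,X)
    ok=[i for i in range(n) if 40<st[i,2]<130 and abs(st[i,2]-st[i,3])<14]; i=min(ok,key=lambda i:np.hypot(*(st[i,:2]+st[i,2:4]/2-.5-e)))
    return st[i,:2]+st[i,2:4]/2-.5, st[i,2:4]
E
python3 - <<'E'
from h import *
c=dict(np.load("d0.npz")); k=.5; f=lambda u,v:((u+.5)*k-.5+202,(v+.5)*k-.5+72)
h=plane(c,f(239,199),.04); P=np.array([plane(c,f(*p),.02) for p in [(243,12),(376,90),(122,256),(247,320)]])
d=P[0]-P[2]; yaw=np.arctan2(d[1],d[0]); print("holder",h[:2],"carrier",P.mean(0)[:2],np.degrees(yaw)); print(np.round(P*1e3,1).tolist())
robot.movep([h[0],h[1],.10],down(yaw)); robot.hold(.2); c2=camera("wrist"); save(c2,"d1")
try:
    r1,s1=ring(c,h); r2,s2=ring(c2,h); print(r1,s1,r2,s2,"holder tri",tri([(c,r1),(c2,r2)]))
except Exception as e: print(e)
H=holes(c2,P); print("carrier tri",[np.round(tri([(c,f(*p)),(c2,q)])*1e3,1).tolist() for p,q in zip([(243,12),(376,90),(122,256),(247,320)],H)],robot.state()["time_s"])
E
```

```text
holder [0.6309502  0.19360339] carrier [0.63624525 0.19164569] -28.27378161036024
[[685.5, 192.3, 20.0], [662.7, 150.3, 20.0], [609.6, 233.1, 20.0], [587.2, 190.9, 20.0]]
min() iterable argument is empty
carrier tri [[685.5, 192.4, 19.7], [662.7, 150.1, 19.1], [626.7, 199.2, 103.5], [587.3, 190.9, 20.5]] 52.4333
```

Run:
```python
from h import *
x,y=.631,.1938; gy=np.radians(-28.3)
robot.movel([x,y,.026],rate=.08); robot.gripper_to(0,force=40); s=robot.state(); print(s["gripper_width"],s["gripper_force"])
robot.movel([x,y,.09]); print(robot.state()["gripper_width"])
tx,ty=.441,.2783
go((tx,ty,.07),np.radians(-10)); s=robot.state(); print(s["gripper_width"],s["eef_pos"],s["time_s"])
robot.movel([tx,ty,.03]); robot.hold(.2); f0=np.array(robot.state()["contact_force"]); z=.015; robot.movel([tx,ty,z],rate=.08)
while z>.007:
    z-=.001; robot.movel([tx,ty,z],rate=.03); f=np.array(robot.state()["contact_force"])-f0; print(round(z,3),np.round(f,1))
    if f[2]>4: break
robot.gripper_to(.07); robot.movel([tx,ty,.10]); robot.gripper_to(.085)
go((.636,.1916,.12),gy); robot.hold(.3); c=camera("wrist"); np.savez("e0.npz",**c); X=np.array([.636,.1916,.02]); u=proj(c,X).astype(int); print(u,robot.state()["time_s"])
P=np.array([[685.5,192.3,20],[662.7,150.3,20],[609.6,233.1,20],[587.2,190.9,20]])/1e3
Q=np.array([plane(c,q,.02) for q in holes(c,P)]); print(np.round(Q*1e3,1).tolist(),Q.mean(0))
d=camera("scene"); v=proj(d,np.array([tx,ty,.02])).astype(int); a,b=max(0,u[1]-90),u[0]-120
e=cv2.resize(c["color"][a:a+180,b:b+240],(480,360),interpolation=cv2.INTER_CUBIC); e2=cv2.resize(d["color"][v[1]-40:v[1]+40,v[0]-35:v[0]+35],(315,360),interpolation=cv2.INTER_CUBIC)
cv2.imwrite("pics/e0.png",np.hstack([e,e2])[:,:,::-1])
```

```text
0.05404664185565845 42.233821749687195
0.054152937442257826
0.05404262971507578 [0.44162577 0.27772297 0.06970193] 55.3333
0.014 [-0.9  1.   0.1]
0.013 [-1.3  0.4 -0.3]
0.012 [-0.2  0.7 -0.4]
0.011 [-0.6  1.2 -0.9]
0.01 [-4.2 -1.6 10. ]
[322 242] 60.1083
[[685.7, 192.3, 20.0], [662.9, 150.1, 20.0], [587.0, 191.0, 20.0], [587.0, 191.0, 20.0]] [0.63065633 0.18108139 0.02      ]
```

View pics/e0.png

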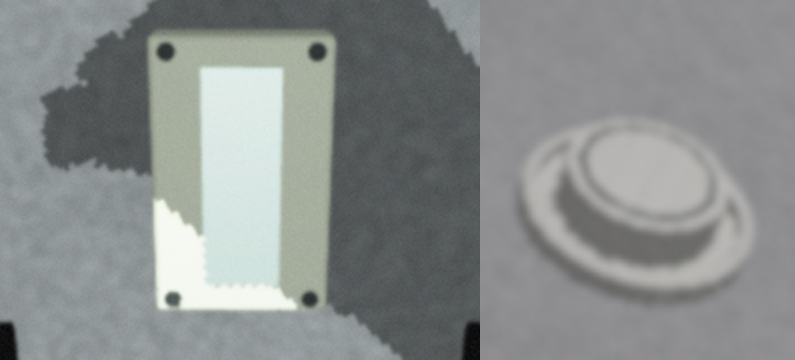

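The carrier is clear and unmoved, with its holes square in the view. The holder sits flat in the round tray.

Run:
```python
from h import *
x,y=.6362,.1916; gy=np.radians(-28.3)
robot.movel([x,y,.006],rate=.1); robot.gripper_to(0,force=60); s=robot.state(); print(s["gripper_width"],s["gripper_force"],s["contact_force"])
robot.movel([x,y,.09]); print(robot.state()["gripper_width"])
tx,ty=.4408,.0235
go((tx,ty,.08),np.radians(83.3)); s=robot.state(); print(s["gripper_width"],s["eef_pos"],s["time_s"])
robot.movel([tx,ty,.03]); robot.hold(.2); f0=np.array(robot.state()["contact_force"]); z=.015; robot.movel([tx,ty,z],rate=.08)
while z>.007:
    z-=.001; robot.movel([tx,ty,z],rate=.03); f=np.array(robot.state()["contact_force"])-f0; print(round(z,3),np.round(f,1))
    if f[2]>4: break
robot.gripper_to(.08); robot.movel([tx,ty,.12]); robot.gripper_to(.085)
go((.48,.12,.32),0); robot.hold(.3); print(robot.state()["time_s"])
c=camera("wrist"); d=camera("scene"); np.savez("f0.npz",**c)
cv2.imwrite("pics/f0.png",np.hstack([cv2.resize(c["color"],(400,300),interpolation=cv2.INTER_AREA),cv2.resize(d["color"][170:420,200:533],(400,300))])[:,:,::-1])
```

```text
0.058307432670711264 64.97307300567627 [-0.5835075  -0.53788967  5.36491499]
0.057841655815131995
0.05837169067006572 [0.44264379 0.0236987  0.08114497] 65.3667
0.014 [ 0.3 -0.5  1. ]
0.013 [-0.3 -0.5  0.2]
0.012 [ 0.2 -0.9  0.8]
0.011 [-0.7 -0.9  1.1]
0.01 [-4.7 -1.9 16.7]
71.475
```

View pics/f0.png

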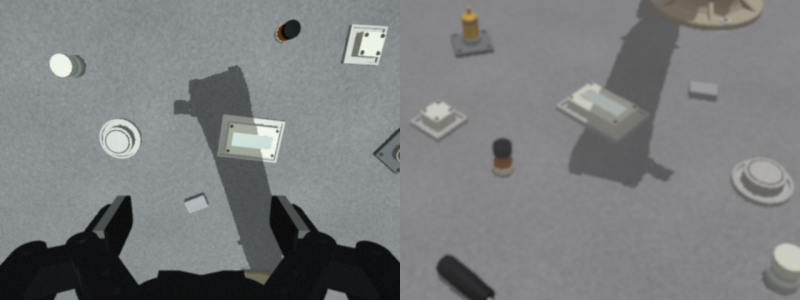

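All three parts appear inside their trays, with the nozzle on the spigot and the vial standing. One numeric check of the centres, then I'll hand it in.

Run:
```python
from h import *
c=dict(np.load("f0.npz")); k=1/.625
for n,p,z,t in [("carrier",(252.7,141),.024,(.4408,.0235)),("wells",(371,43.5),.026,(.6098,-.1667)),("holder",(118,140),.024,(.441,.2783))]:
    print(n,np.round((plane(c,np.array(p)*k,z)[:2]-t)*1e3,1))
```

```text
carrier [ 0.2 -2.2]
wells [0.2 1.6]
holder [ 2.2 -2.1]
```

```bash
python3 -c "
from rig import robot
print(robot.close_job(), robot.state()['time_s'])"
```

```text
the job is handed in; nothing more can be done
the job is handed in; nothing more can be done
```

The job is handed in at about 72 s of the 141 s allowed: the nozzle is pressed home on the spigot (tip top measured at 80 mm), the well block, dish holder and slide carrier lie in their own trays about 2 to 3 mm from centre by the last image, and the vial still stands; the hand-in call gave no verdict.

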